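Fetch the gas cartridge from the locker door and load the camp stove

ROBOT

A 7-joint arm with a two-finger parallel gripper is mounted at the origin on the work surface. World frame = base frame: x ahead of the robot, y to its left, z up, the work surface at z = 0. Lengths are in m, angles in rad, forces in N, time in s.
With the tool pointing down it reaches from about 0.35 to 0.9 m from the base axis. Payload 8.1 kg.
Tool frame: the origin (TCP) lies at the very end of the fingers, on their centre line; the grasp point (between the pads) lies 19 mm behind it; z points along the fingers, y is the line along which they close (so a half turn about z gives the same grasp; the last joint's range is limited). The gripper opens to 92 mm and grips with 3 to 60 N. Pads are 19 mm wide; open, the fingers measure 130 mm over their backs; the gripper's body (75 mm by 190 mm) begins 47 mm behind the grasp point.
Start: joints at [-1.438, 0.434, 0.025, 1.573, -0.012, 1.134, -0.075], TCP at [0.146, 0.608, 0.196] pointing down, gripper open.
Joint ranges: [-2.62, 2.62], [-0.44, 2.09], [-1.27, 1.32], [0.08, 2.57], [-1.32, 4.46], [0.12, 2], [-2.74, 2.74]. Speed limits (rad/s): [2.22, 2.22, 3.01, 3.01, 3.14, 3.14, 3.14].

INTERFACE

Orientations are given as a rotation vector (axis times angle).
In Python, from cell import observe, get_image, sign_off, find_in, trace, place_of gives the robot as it stands. The module is installed in compiled form; this text tells all that it offers.
- The arm moves only by the shell command python3 -m handwheel 'ROWS' [OPENING] [FORCE]. ROWS is JSON, a list of rows, each a list of 6 numbers: the shift along the tool's x, y, z each as a share of 0.02 m, from -1 to 1, then the turn, a rotation vector about the tool's x, y, z each as a share of 4 degrees, from -1 to 1. A call has 1 to 8 rows; each row shifts and turns the commanded pose from where the row before left it, along the tool's axes as they then stand; what a row does not reach is not made up. A row lasts 1/12 s, in which the tool goes at most 41.7 mm and 7.16 degrees, less where a joint would pass 70% of its speed; a pose out of reach is approached as far as the arm can. A call with a number of a shift or a turn outside -1 to 1 is refused whole. A call with a gripper value outside its range is refused whole. OPENING is the opening, from 0 (shut) to 1 (fully open), set as the call begins (- or left out, the last holds). The fingers move at their own pace and stop on an object; FORCE is the grip in N (left out, the last holds). Time passes only in rows, so rows that do not move let the fingers close. It gives the time, the measured TCP pose, the force, the opening and the grip force at its end, in the units of the state.
- observe(): the state, without advancing time (a new reading comes with each control period).
- get_image(name): name is "scene" or "side" or "wrist"; returns a dict with "image" (400x640x3 uint8, red, green, blue), "fx", "fy", "cx", "cy" (pixels), "position" and "orientation" of the camera in the world. Camera axes: x right, y down, z forward; pixel columns grow to the right and rows downward; lengths in m; the calibration is good to about 2 mm. The wrist camera is an equidistant fisheye: a pixel r from the principal point sees the ray r / f radians off the axis. A picture is of the moment at which its call begins. There is no depth.
- sign_off(): hands the job in; it is judged then, once.
Trained networks look in the newest picture that a camera, given by its name, has taken for a name from the list of things; names that differ only in an ending like _2 or _b are one class to them, and where a whole thing is asked for, a point or a joint stands for the part that bears it (a point fixed in the world has none). Each returns a list of dicts, best first, with "score" (0 to 1); they miss things now and then, are a little off and sometimes report something else, mostly with a low value. They report only what shows in the picture. A call takes as long as a camera call.
- find_in(label, camera): "rect" ([centre column, centre row, width, height] as shares, 0 to 1, of the picture: columns of its width, rows of its height, round what is visible of it).
- trace(label, camera): "region" (400x640 bool, what is visible of it) and "rect" ([centre column, centre row, width, height] as shares, 0 to 1, of the picture: columns of its width, rows of its height, round what is visible of it).
- place_of(label, camera): "point" ([column, row] as shares, 0 to 1, of the picture: columns of its width, rows of its height: a listed point, or the origin of a listed thing).
The state is a dict: "clock": time; "joints": joint angles; "dq": joint speeds; "joint_efforts": joint torques, N m; "position": TCP position; "ee_rot": TCP orientation; "force": force on the tool from outside, world axes, zero at the start; "ft_torque": the same for the moment, N m; "width": opening from 0.0 (shut) to 1.0 (fully open); "gripper_force": force on a finger pad.
Only numpy, scipy, OpenCV 4.12 (cv2) and the standard library are available. Lean on these libraries where they do the work, as an engineer would, in place of code of your own. Each camera call takes 0.05 s, during which the arm holds its last target. There are 200 camera calls.

TASK

Swing the locker's door open to about a right angle and leave it open; take the gas cartridge from the cradle on the inside of the door and lay it in the stove's front bay on its two wires, neck towards the brass regulator. Then press the bay's lid down past its spring catch until it is fully shut. Leave all the other gear where it stands, and do not drop the cartridge.

Things in the scene. Friction and masses are not known exactly. Their poses are not given: they have to be found in the camera images.
- locker: galvanised steel locker, 230 wide (y) x 220 deep (x) x 220 mm high, with a roof of thin steel wires. Origin: middle of the foot of its front edge; the body lies to its +x, the front faces its -x. Fixed.
- door (a joint): angle of the locker's door, rad: 0 shut, 1.57 at a right angle, stop at 1.75. The door is 226 mm wide, 12 mm thick, its top 215 mm high; upright hinge at the locker's +y (left, seen from the robot) front edge; it swings out towards the locker's -x and stays where it is left.
- door_handle (a point): grip point, middle of the door's horizontal bar handle (about 90 mm long, 10 mm thick, parallel to the door and 42 mm in front of its face, 200 mm high, 15 mm below the door's top, 165 mm from the hinge line along the door). Moves with the door; its axes are the locker's turned by minus the door angle.
- door_hinge (a point): point on the door's hinge axis (vertical) at the handle's height
- cartridge: slim grey aluminium gas cartridge: cylinder 44 mm in diameter, 130 mm long, plus a narrow stepped neck (15 mm more) at its +x end; 0.15 to 0.31 kg. Origin: on the axis, at the middle of the 130 mm cylinder; x along the axis. It starts lying level in the cradle inside the shut locker, neck towards the door's hinge.
- door_cradle (a point): point on the cartridge's axis above the middle of the wire cradle fixed to the door's inner face, 64 mm behind that face and 160 mm high. The cradle swings out with the door: two 8 mm wires, 28 mm apart and parallel to the door, under the cartridge, and an end plate past each end; its top and sides are open
- neck (a point): point on the cartridge's axis at its neck, 75 mm from the cartridge's origin
- stove: dark single-burner cartridge stove, 350 (x) x 275 (y) x 75 mm high, fixed. Origin: at table height, 200 mm behind (+x of) its front edge. Along the front lies the cartridge bay (see bay), behind it the burner with pot supports up to 103 mm high. A brass regulator socket stands 7 mm into the bay from its +y end wall; a black dial is on the front near that end.
- bay (a point): where the cartridge's origin goes: stove frame x -130, y -10, z 50 mm (on the axis, with 18 mm of free play either way along y). The bay is an open well 120 mm (x) by 190 mm (y), middle at x -130, y 0, rim 75 mm and floor 10 mm high; two 8 mm wires along y, 28 mm apart, carry the cartridge with its axis 50 mm high, along y
- lid (a joint): angle of the bay's lid, rad: 0 shut, 1.57 upright, more leans back over the burner (stop 2.2). Flat steel, 132 mm from hinge to free edge, 200 mm wide, 6 mm thick; hinged along the bay's rear (+x) rim, stiff, stays where left. A spring catch at the front rim holds it at 0.05 to 0.1 rad until pressed past it (about 8 N at the free edge).
- lid_hinge (a point): middle of the lid's hinge axis, 80 mm high (stove frame x = -66 mm); the axis is along the stove's y
- lid_edge (a point): middle of the lid's free edge; moves with the lid
- kettle: bystander, loose: squat collapsible dark silicone kettle, 100 mm across, 105 mm high, spout to its +x reaching 73 mm from its centre; stands in front of the locker, just outside the door's swing. Origin: centre of its underside.
- pan: bystander, loose: graphite-grey aluminium pan, 150 mm across, 45 mm high, flat black handle along its +x reaching 152 mm from its centre. Origin: centre of its underside.
- tong: bystander, loose: wooden salad tong, 205 mm long, 12 mm thick along its x. Origin: centre of its underside.
- egg_holder: bystander, loose: plastic egg holder for two eggs, 120 x 62 x 66 mm. Origin: centre of its underside.
- igniter: bystander, loose: stove igniter, 140 mm long along its x, 27 mm high, with a press button; lies in front of the stove. Origin: centre of its underside.
- mug: bystander, loose: white enamel mug, 84 mm across, 85 mm high, handle at its +y. Origin: centre of its underside.

How it is judged:
On the way, in this order (a step that is already met when the one before it is completed fails the run):
1. the door is swung open (at least 1.2 rad) with the cartridge still in its cradle (value of joint door above 1.2 rad and height (world z) of cartridge above 0.14 m), for 0.2 s.
2. the cartridge lies in the bay, neck to the regulator, with the lid still up (x of cartridge in the frame of stove between -0.142 and -0.118 m and z of cartridge in the frame of stove below 0.057 m and y of cartridge in the frame of stove between -0.035 and 0.02 m and y of neck in the frame of stove above 0.04 m and value of joint lid above 0.5 rad), for 0.2 s.
At the end, for the whole second after the job is handed in: The cartridge lies at rest on the bay's wires (axis within 12 mm of the bay's middle line and within 7 mm of its 50 mm height, between the bay's end walls), neck towards the regulator; the lid is shut past its catch (below 0.04 rad); the door stands open (above 1.1 rad) (x of cartridge in the frame of stove between -0.142 and -0.118 m and z of cartridge in the frame of stove below 0.057 m and y of cartridge in the frame of stove between -0.035 and 0.02 m and y of neck in the frame of stove above 0.04 m and value of joint lid below 0.04 rad and value of joint door above 1.1 rad and linear speed of cartridge below 0.02 m/s); the robot touches nothing.
It fails at once if other gear (kettle, pan, tong, egg holder, igniter or mug) is moved more than 40 mm (distance of any of kettle, pan, tong, egg_holder, igniter, mug from where it was at the start of the episode above 0.04 m).
It fails at once if the cartridge is dropped on the table (height (world z) of cartridge below 0.03 m).
It also fails if it takes over 72 s, if anything falls off the work surface, if the arm or the gripper's body presses on something with over 40 N, if the wrist force passes 120 N, or if a joint passes its speed limit or range.

## Working session

There is one attempt and no reset: what is moved stays moved. The work goes in short steps, Python scripts to look and compute and a shell command to move; the robot and the scene stay as the last step left them, time stands still between calls to the robot, and variables do not carry over. Pictures are saved under pics/ and viewed, at most 13 in all, crops included, and the job is handed in when it is done.

```bash
mkdir -p pics
cat > h.py <<'E'
import numpy as np, cv2
from scipy.spatial.transform import Rotation as R
from cell import *
def Rm(o):
    o=np.array(o,float)
    return o if o.shape==(3,3) else (R.from_rotvec(o) if o.size==3 else R.from_quat(o)).as_matrix()
def ray(c,px):
    u=(px[0]-c['cx'])/c['fx'];v=(px[1]-c['cy'])/c['fy']
    return Rm(c['orientation'])@np.array([u,v,1.])
def onz(c,share,z):
    d=ray(c,(share[0]*640,share[1]*400));p=np.array(c['position']);return p+d*(z-p[2])/d[2]
def save(n,f):
    c=get_image(n);cv2.imwrite('pics/'+f,c['image'][...,::-1]);return c
E
python3 - <<'E'
from h import *
np.set_printoptions(precision=3,suppress=True)
print(observe())
Z={'locker':0,'door_handle':.2,'door_hinge':.2,'cartridge':.16,'stove':0,'bay':.05,'lid_hinge':.08,'lid_edge':.2,'kettle':0,'pan':0,'tong':0,'egg_holder':0,'igniter':0,'mug':0,'door_cradle':.16,'neck':.16}
for n in('scene','side'):
    c=save(n,n+'0.png');print(n,c['position'],c['orientation'],c['fx'],c['fy'],c['cx'],c['cy'])
    for k,z in Z.items():
        for r in place_of(k,n)[:1]:print(k,round(r['score'],2),np.array(r['point'])*[640,400],onz(c,r['point'],z))
cv2.imwrite('pics/a.png',np.vstack([cv2.imread('pics/scene0.png'),cv2.imread('pics/side0.png')])[:, :])
E
```

```text
{'clock': 0.0, 'joints': array([-1.438,  0.435,  0.025,  1.574, -0.012,  1.134, -0.075]), 'dq': array([ 0.001, -0.   ,  0.001,  0.001, -0.001,  0.002, -0.001]), 'joint_efforts': array([ -0.   , -66.787,   0.985, -31.446,  -0.061,   0.043,   0.   ]), 'position': array([0.146, 0.607, 0.196]), 'ee_rot': array([-0.37 , -3.12 ,  0.002]), 'force': array([ 0.919, -0.645,  0.626]), 'ft_torque': array([-0.015, -0.011, -0.012]), 'gripper_force': 0.0, 'width': 1.004241041741496}
scene [0.994 0.78  1.274] [-0.756 -2.7    0.977] 384.1533779351344 384.1533779351344 319.61756591952377 201.900204659224
locker 0.79 [328.192 298.72 ] [0.666 0.269 0.   ]
door_handle 0.62 [328.704 248.   ] [0.621 0.197 0.2  ]
door_hinge 0.73 [334.784 297.52 ] [0.698 0.356 0.2  ]
cartridge 0.79 [304.128 283.6  ] [0.745 0.249 0.16 ]
stove 0.86 [259.2  200.08] [ 0.678 -0.276  0.   ]
bay 0.76 [281.28 176.  ] [ 0.549 -0.309  0.05 ]
lid_hinge 0.53 [269.696 177.48 ] [ 0.606 -0.301  0.08 ]
lid_edge 0.61 [261.376 162.32 ] [ 0.636 -0.284  0.2  ]
kettle 0.96 [356.608 251.68 ] [0.468 0.16  0.   ]
pan 0.89 [422.976 253.52 ] [0.254 0
[... 524 characters left out ...]
04 165.68 ] [0.626 0.176 0.2  ]
door_hinge 0.96 [337.472 144.68 ] [0.693 0.39  0.2  ]
cartridge 0.44 [356.992 163.68 ] [0.753 0.247 0.16 ]
stove 0.68 [378.112 269.12 ] [ 0.678 -0.296  0.   ]
bay 0.74 [342.72 266.  ] [ 0.536 -0.302  0.05 ]
lid_hinge 0.78 [357.312 255.52 ] [ 0.593 -0.291  0.08 ]
lid_edge 0.73 [370.496 223.   ] [ 0.642 -0.266  0.2  ]
kettle 0.97 [297.92 210.4 ] [0.446 0.15  0.   ]
pan 0.65 [254.72 194.92] [0.259 0.327 0.   ]
tong 0.42 [282.176 167.92 ] [0.428 0.578 0.   ]
egg_holder 0.58 [328.576 348.8  ] [ 0.417 -0.585  0.   ]
mug 0.65 [271.104 290.4  ] [ 0.273 -0.317  0.   ]
door_cradle 0.87 [356.416 163.52 ] [0.75  0.249 0.16 ]
neck 0.46 [349.888 156.88 ] [0.74  0.323 0.16 ]
```

View pics/scene0.png

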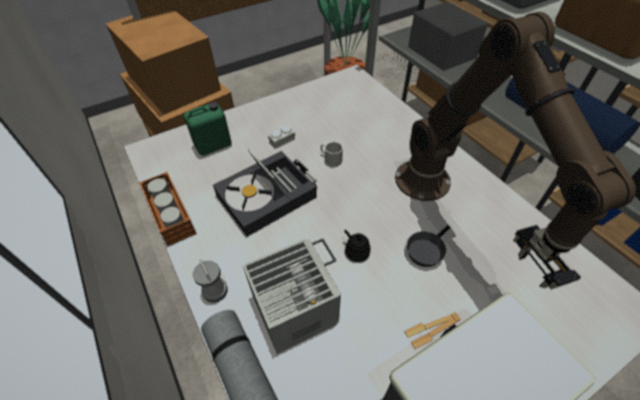

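View pics/side0.png

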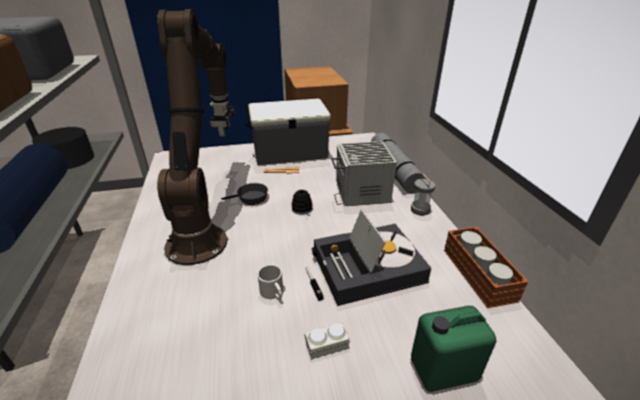

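The scene view shows the locker at about (295,285), with its handle at (322,252). The kettle is at (357,247) and the stove at (265,190), its lid leaning back. The side view agrees, with the lid at (368,240), and all the gear is clear of the arm. Next I'll fit the model points in both views.

```bash
cat >> h.py <<'E'
from scipy.optimize import least_squares
np.set_printoptions(precision=4,suppress=True)
def proj(c,p):
    q=Rm(c['orientation']).T@(np.array(p)-c['position']);return np.array([c['fx']*q[0]/q[2]+c['cx'],c['fy']*q[1]/q[2]+c['cy']])
def obs(names,cams=('scene','side')):
    o=[]
    for n in cams:
        c=get_image(n)
        for k in names:
            for r in place_of(k,n)[:1]:
                if r['score']>.4:o.append((c,n,k,np.array(r['point'])*[640,400]))
    return o
def fit(o,model,x0):
    f=lambda x:np.concatenate([proj(c,model(x)[k])-px for c,n,k,px in o])
    s=least_squares(f,x0,loss='soft_l1',f_scale=1.5)
    rr=f(s.x).reshape(-1,2)
    print('fit',s.x);print([(n,k,r.round(1).tolist()) for (c,n,k,_),r in zip(o,rr)]);return s.x
def fr(x,y,a,p):
    return np.array([x+np.cos(a)*p[0]-np.sin(a)*p[1],y+np.sin(a)*p[0]+np.cos(a)*p[1],p[2]])
def stove(x):
    L={'stove':(0,0,0),'bay':(-.13,-.01,.05),'lid_hinge':(-.066,0,.08),'lid_edge':(-.066-.132*np.cos(x[3]),0,.08+.132*np.sin(x[3]))}
    return {k:fr(*x[:3],v) for k,v in L.items()}
def locker(x):
    L={'locker':(0,0,0),'door_hinge':(0,.113,.2),'door_handle':(-.048,-.052,.2),'cartridge':(.07,x[3],.16),'neck':(.07,x[3]+.075,.16),'door_cradle':(.07,x[3],.16)}
    return {k:fr(*x[:3],v) for k,v in L.items()}
E
python3 - <<'E'
from h import *
x=fit(obs(['locker','door_hinge','door_handle','cartridge','neck','door_cradle']),locker,[.68,.25,0,0]);m=locker(x);print(m['door_handle'],m['door_hinge'],m['cartridge'])
x=fit(obs(['stove','bay','lid_hinge','lid_edge']),stove,[.678,-.286,0,1.9])
o=observe();print(R.from_rotvec(o['ee_rot']).as_matrix())
E
```

```text
fit [ 0.6756  0.2508 -0.1125 -0.0059]
[('scene', 'locker', [1.4, 0.7]), ('scene', 'door_hinge', [2.1, -1.6]), ('scene', 'door_handle', [0.4, -0.3]), ('scene', 'cartridge', [-0.3, 1.3]), ('scene', 'neck', [-1.5, 0.5]), ('scene', 'door_cradle', [-1.8, -0.5]), ('side', 'locker', [3.1, 3.4]), ('side', 'door_hinge', [0.4, 3.7]), ('side', 'door_handle', [-1.4, -3.9]), ('side', 'cartridge', [0.9, 1.4]), ('side', 'door_cradle', [-2.6, -2.8])]
[0.6221 0.2046 0.2   ] [0.6883 0.3631 0.2   ] [0.7445 0.2372 0.16  ]
fit [ 0.6722 -0.2827  0.0038  1.8068]
[('scene', 'stove', [0.3, 2.3]), ('scene', 'bay', [-0.0, 0.4]), ('scene', 'lid_hinge', [2.1, -0.9]), ('scene', 'lid_edge', [1.0, -1.5]), ('side', 'stove', [-0.9, 0.4]), ('side', 'bay', [2.2, -1.8]), ('side', 'lid_hinge', [0.3, 0.9]), ('side', 'lid_edge', [2.0, 0.4])]
[[-0.9723  0.2337 -0.    ]
 [ 0.2337  0.9723  0.    ]
 [ 0.      0.     -1.    ]]
```

```bash
cat >> h.py <<'E'
def tool(yaw,tilt=0,axis=None):
    """tool pointing down, tool y at world azimuth yaw; then tilt about world axis"""
    y=np.array([np.cos(yaw),np.sin(yaw),0]);z=np.array([0,0,-1.]);M=np.c_[np.cross(y,z),y,z]
    return M if axis is None else R.from_rotvec(tilt*np.array(axis,float)).as_matrix()@M
def plan(p,M,grasp=False,cur=None,N=None):
    """identical rows taking current TCP pose to (p,M); grasp: p is the grasp point"""
    if cur is None:
        o=observe();cur=(np.array(o['position']),Rm(o['ee_rot']))
    p=np.array(p,float)+(M[:,2]*.019 if grasp else 0)
    t=cur[1].T@(p-cur[0]);w=R.from_matrix(cur[1].T@M).as_rotvec()
    N=N or 1
    while 1:
        S=R.from_rotvec(w/N).as_matrix();A=np.eye(3);P=np.eye(3)
        for _ in range(N-1):P=P@S;A=A+P
        row=np.r_[np.linalg.solve(A,t)/.02,w/N/np.radians(4)]
        if abs(row).max()<=1:break
        N+=1
    print(N,'x',[round(float(v),2) for v in row]);return p,M
E
python3 - <<'E'
from h import *
M=tool(-.1125);o=observe();p0=np.array(o['position']);c=(p0,Rm(o['ee_rot']))
c=plan(p0+[0,0,.1],M,cur=c)
c=plan([.622,.2046,.30],M,cur=c)
E
```

```text
21 x [0.0, 0.0, -0.24, 0.0, -0.0, 0.99]
26 x [-0.67, 1.0, -0.01, 0.0, 0.0, 0.0]
```

```bash
a='python3 -m handwheel'
python3 -m handwheel '[[0,0,-0.24,0,0,0.99],[0,0,-0.24,0,0,0.99],[0,0,-0.24,0,0,0.99],[0,0,-0.24,0,0,0.99],[0,0,-0.24,0,0,0.99],[0,0,-0.24,0,0,0.99],[0,0,-0.24,0,0,0.99],[0,0,-0.24,0,0,0.99]]' >/dev/null
python3 -m handwheel '[[0,0,-0.24,0,0,0.99],[0,0,-0.24,0,0,0.99],[0,0,-0.24,0,0,0.99],[0,0,-0.24,0,0,0.99],[0,0,-0.24,0,0,0.99],[0,0,-0.24,0,0,0.99],[0,0,-0.24,0,0,0.99],[0,0,-0.24,0,0,0.99]]' >/dev/null
python3 -m handwheel '[[0,0,-0.24,0,0,0.99],[0,0,-0.24,0,0,0.99],[0,0,-0.24,0,0,0.99],[0,0,-0.24,0,0,0.99],[0,0,-0.24,0,0,0.99]]' 
python3 -m handwheel '[[-0.67,1,0,0,0,0],[-0.67,1,0,0,0,0],[-0.67,1,0,0,0,0],[-0.67,1,0,0,0,0],[-0.67,1,0,0,0,0],[-0.67,1,0,0,0,0],[-0.67,1,0,0,0,0],[-0.67,1,0,0,0,0]]' 0.3 >/dev/null
python3 -m handwheel '[[-0.67,1,0,0,0,0],[-0.67,1,0,0,0,0],[-0.67,1,0,0,0,0],[-0.67,1,0,0,0,0],[-0.67,1,0,0,0,0],[-0.67,1,0,0,0,0],[-0.67,1,0,0,0,0],[-0.67,1,0,0,0,0]]' >/dev/null
python3 -m handwheel '[[-0.67,1,0,0,0,0],[-0.67,1,0,0,0,0],[-0.67,1,0,0,0,0],[-0.67,1,0,0,0,0],[-0.67,1,0,0,0,0],[-0.67,1,0,0,0,0],[-0.67,1,0,0,0,0],[0,0,0,0,0,0]]'
python3 - <<'E'
from h import *
c=save('wrist','w1.png');print(c['position'],c['orientation'],c['fx'],c['cx'],c['cy'])
def wr(c,px,z):
    v=np.array([px[0]-c['cx'],px[1]-c['cy']]);r=np.linalg.norm(v);th=r/c['fx'];d=Rm(c['orientation'])@np.r_[np.sin(th)*v/r,np.cos(th)];p=np.array(c['position']);return p+d*(z-p[2])/d[2]
for k,z in dict(door_handle=.2,door_hinge=.2,cartridge=.16,neck=.16,door_cradle=.16,kettle=0).items():
    for r in place_of(k,'wrist')[:1]:px=np.array(r['point'])*[640,400];print(k,round(r['score'],2),px,wr(c,px,z))
print(observe()['position'],observe()['joints'])
E
```

```text
clock: 4.65
position: [0.146, 0.6077, 0.2975]
ee_rot: [-2.35, -2.084, 0.0]
force: [-0.2, -0.3, -0.9]
width: 1.002
gripper_force: 0.0
clock: 6.65
position: [0.5704, 0.2431, 0.2973]
ee_rot: [2.351, 2.079, -0.0]
force: [0.0, -0.9, 0.1]
width: 0.301
gripper_force: 0.0
[0.5787 0.32   0.4862] [ 2.8502 -0.1756 -0.0207] 309.70691628693146 319.1434167634628 203.26239320741024
door_handle 0.62 [378.112 224.68 ] [0.625  0.2069 0.2   ]
door_hinge 0.59 [423.808  62.28 ] [0.684  0.3615 0.2   ]
cartridge 0.94 [472.128 171.4  ] [0.7497 0.241  0.16  ]
neck 0.9 [470.592 104.68 ] [0.7512 0.3184 0.16  ]
kettle 0.84 [266.688 217.72 ] [0.4724 0.1635 0.    ]
[0.5664 0.2493 0.2973] [-0.8742  0.3874  0.5546  1.4624 -0.2059  1.35   -0.4224]
```

View pics/w1.png

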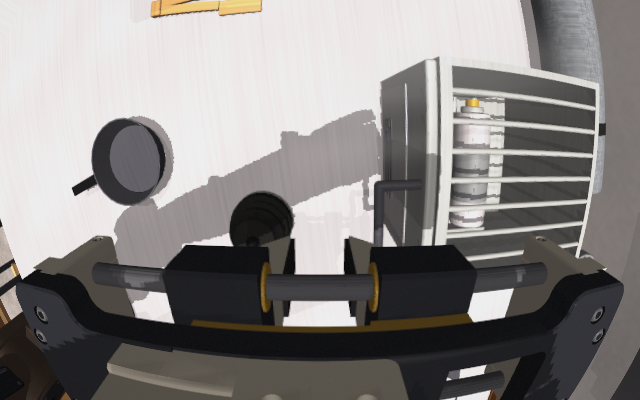

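The wrist view shows the bar handle at about (378,185) to (375,240), the door's top edge near column 435, and the cartridge at (472,105 to 225) under the roof wires. The kettle is at (265,215). I'll zoom in on the door for its yaw.

Run:
```python
import cv2
i=cv2.imread('pics/w1.png')[45:250,350:500];cv2.imwrite('pics/w1c.png',cv2.resize(i,None,fx=2.9,fy=2.9,interpolation=cv2.INTER_CUBIC))
```

```text
(no output)
```

View pics/w1c.png

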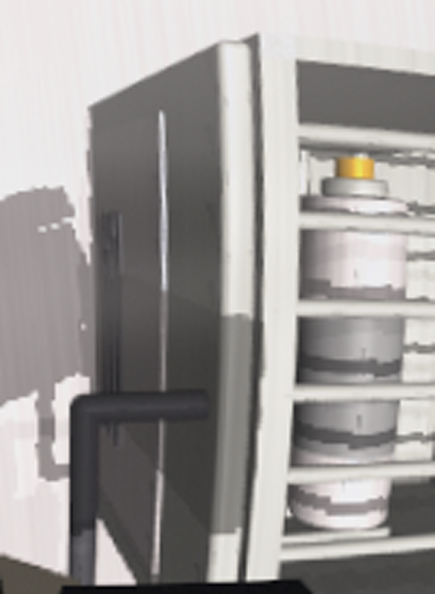

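The crop shows the door's top front edge from (218,45) to (212,560), the bar from (85,400) down to (82,560), and the cartridge upright at column 355.

```bash
cat >> h.py <<'E'
def wr(c,px,z):
    v=np.array([px[0]-c['cx'],px[1]-c['cy']]);r=np.linalg.norm(v);th=r/c['fx'];d=Rm(c['orientation'])@np.r_[np.sin(th)*v/r,np.cos(th)];p=np.array(c['position']);return p+d*(z-p[2])/d[2]
E
python3 - <<'E'
from h import *
c=dict(position=[0.5787,0.32,0.4862],orientation=[2.8502,-0.1756,-0.0207],fx=309.707,cx=319.143,cy=203.262)
for a,b,z in (((425.2,60.5),(423.1,238),.215),((379.3,183),(378.3,238),.2),((474,100),(469,226),.16)):
    A,B=wr(c,a,z),wr(c,b,z);print(A,B,np.arctan2(*(A-B)[:2]))
E
```

```text
[0.68   0.3609 0.215 ] [0.6674 0.1925 0.215 ] 0.07515840423480427
[0.629  0.2493 0.2   ] [0.6243 0.1924 0.2   ] 0.08220522092212768
[0.7562 0.3236 0.16  ] [0.7467 0.1731 0.16  ] 0.0630239589559646
```

Run:
```python
from h import *
M=tool(-.075);c=plan([.6255,.2045,.297],M,N=6);plan([.6255,.2045,.2],M,grasp=True,cur=c,N=8)
```

```text
6 x [-0.32, 0.53, 0.0, -0.0, -0.0, -0.09]
8 x [0.0, 0.0, 0.72, 0.0, 0.0, 0.0]
```

```bash
python3 -m handwheel '[[-0.32,0.53,0,0,0,-0.09],[-0.32,0.53,0,0,0,-0.09],[-0.32,0.53,0,0,0,-0.09],[-0.32,0.53,0,0,0,-0.09],[-0.32,0.53,0,0,0,-0.09],[-0.32,0.53,0,0,0,-0.09],[0,0,0,0,0,0],[0,0,0,0,0,0]]' 0.26
python3 - <<'E'
from h import *
c=save('wrist','w2.png')
for r in place_of('door_handle','wrist')[:1]:px=np.array(r['point'])*[640,400];print(r['score'],px,wr(c,px,.2))
M=tool(-.075);c=plan([.6255,.2045,.2],M,grasp=True,N=8)
E
```

```text
clock: 7.67
position: [0.6265, 0.2034, 0.2971]
ee_rot: [-2.308, -2.131, 0.0]
force: [-1.0, -0.2, 0.4]
width: 0.259
gripper_force: 0.0
0.65 [317.824 195.52 ] [0.625  0.2047 0.2   ]
8 x [-0.0, -0.0, 0.73, -0.0, -0.0, -0.01]
```

View pics/w2.png

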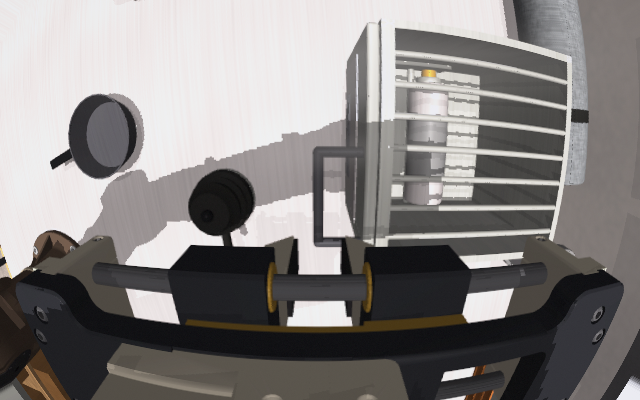

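The bar (column 318, rows 150 to 240) is centred between the fingers, so I'll descend and grip.

```bash
python3 -m handwheel '[[0,0,0.73,0,0,0],[0,0,0.73,0,0,0],[0,0,0.73,0,0,0],[0,0,0.73,0,0,0],[0,0,0.73,0,0,0],[0,0,0.73,0,0,0],[0,0,0.73,0,0,0],[0,0,0.73,0,0,0]]'
python3 -m handwheel '[[0,0,0,0,0,0],[0,0,0,0,0,0],[0,0,0,0,0,0],[0,0,0,0,0,0],[0,0,0,0,0,0]]' 0 25
python3 - <<'E'
from h import *
o=observe();p=np.array(o['position']);M=Rm(o['ee_rot']);H=np.array([.686,.364,p[2]])
S=R.from_rotvec([0,0,-1.5]).as_matrix();print(o['joints'])
plan(H+S@(p-H),S@M,N=24)
E
```

```text
clock: 8.43
position: [0.6258, 0.2047, 0.1799]
ee_rot: [-2.305, -2.133, -0.001]
force: [-0.0, 0.5, 0.2]
width: 0.262
gripper_force: 0.0
clock: 8.85
position: [0.627, 0.2038, 0.1815]
ee_rot: [2.307, 2.132, 0.003]
force: [-0.6, 0.6, -0.1]
width: 0.009
gripper_force: 0.0
[-0.727   0.5331  0.5223  1.5329 -0.2818  1.1495 -0.228 ]
24 x [0.16, -0.51, -0.0, -0.0, -0.0, 0.9]
```

Run:
```python
from h import *
c=save('wrist','w3.png');s=get_image('side')
for n in ('door_handle',):
  for r in place_of(n,'wrist')[:1]:px=np.array(r['point'])*[640,400];print(r['score'],px,wr(c,px,.2))
a=c['image'][60:300,200:460];b=s['image'][110:230,270:400]
o=np.zeros((500,800,3),np.uint8);a=cv2.resize(a,(400,370),interpolation=cv2.INTER_CUBIC);b=cv2.resize(b,(400,370),interpolation=cv2.INTER_CUBIC)
cv2.imwrite('pics/w3c.png',np.hstack([a,b])[...,::-1]);print(observe()['width'],observe()['gripper_force'])
```

```text
0.81 [317.376 246.72 ] [0.6254 0.2038 0.2   ]
0.005210143713058153 0.0
```

View pics/w3c.png

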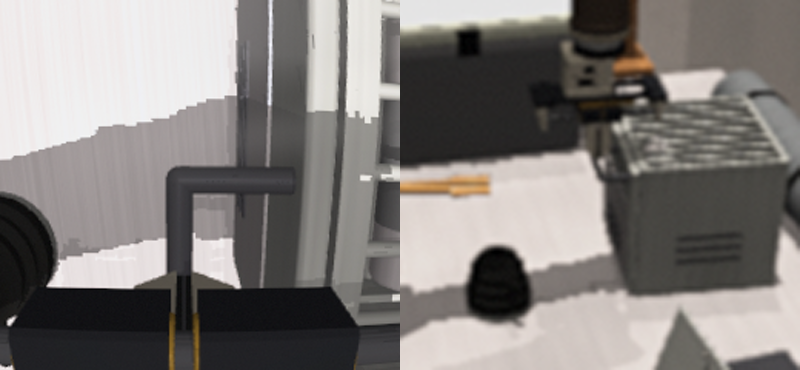

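In this view the closed fingertips (595,150) look higher than the bar (605,172). I'll triangulate the bar's true height.

Run:
```python
from h import *
o=observe();p=o['position'];print(p)
cs={n:get_image(n) for n in('scene','side')}
print('tcp',{n:proj(c,p) for n,c in cs.items()})
print('.2',{n:proj(c,[.6255,.2045,.2]) for n,c in cs.items()},'.17',{n:proj(c,[.6255,.2045,.17]) for n,c in cs.items()})
for n in cs:
  r=place_of('door_handle',n);print(n,[(np.array(q['point'])*[640,400],q['score']) for q in r[:2]])
P=[]
c=get_image('wrist')
def proj_w(c,p):
    q=Rm(c['orientation']).T@(np.array(p)-c['position']);r=np.hypot(q[0],q[1]);th=np.arctan2(r,q[2]);return np.array([c['cx'],c['cy']])+c['fx']*th*q[:2]/r
print('wrist tcp',proj_w(c,p),'bar far end px', 200+180*.65,60+178*.65)
# bar end seen in w1 (379.3,183) and w3
c1=dict(position=[0.5787,0.32,0.4862],orientation=[2.8502,-0.1756,-0.0207],fx=309.707,cx=319.143,cy=203.262)
s=least_squares(lambda x:np.r_[proj_w(c1,x)-[379.3,183],proj_w(c,x)-[317,177]],[.63,.25,.2]);print(s.x,s.fun)
```

```text
[0.6267 0.2036 0.181 ]
tcp {'scene': array([328.1192, 253.2532]), 'side': array([333.6695, 166.5977])}
.2 {'scene': array([328.6221, 250.1885]), 'side': array([333.4436, 162.8337])} .17 {'scene': array([328.5537, 255.0389]), 'side': array([333.3119, 168.6488])}
scene [(array([328.576, 249.8  ]), 0.95)]
side [(array([332.032, 165.52 ]), 0.68), (array([342.912, 263.32 ]), 0.57)]
wrist tcp [320.1578 235.1581] bar far end px 317.0 175.7
[0.6284 0.247  0.2   ] [-0.4241  2.3479  0.2887 -1.3543]
```

Run:
```python
from h import *
a=cv2.imread('pics/w3.png')[160:310,240:400];s=get_image('side')['image'][135:195,300:364,::-1]
cv2.imwrite('pics/w3d.png',np.hstack([cv2.resize(a,(427,400),interpolation=cv2.INTER_CUBIC),cv2.resize(s,(373,400),interpolation=cv2.INTER_CUBIC)]))
```

```text
(no output)
```

View pics/w3d.png

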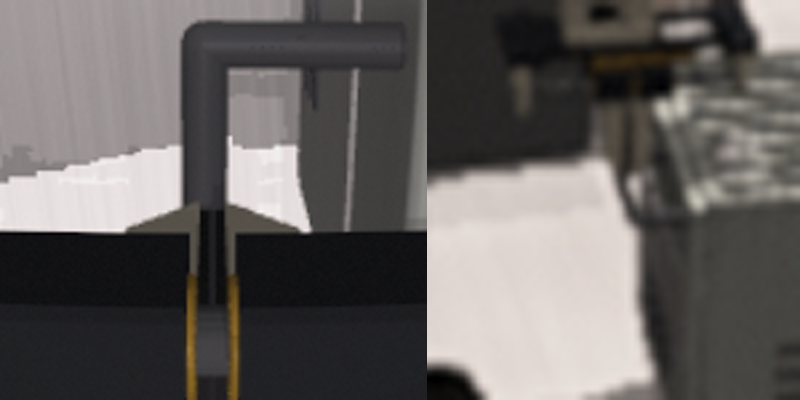

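The shut pads lie in front of the bar and seem to end just above it. I'll open, go 16 mm lower and close again.

```bash
python3 -m handwheel '[[0,0,0,0,0,0],[0,0,0,0,0,0],[0,0,0,0,0,0],[0,0,0.4,0,0,0],[0,0,0.4,0,0,0]]' 0.26 25
python3 -m handwheel '[[0,0,0,0,0,0],[0,0,0,0,0,0],[0,0,0,0,0,0],[0,0,0,0,0,0],[0,0,0,0,0,0],[0,0,0,0,0,0]]' 0 25
python3 - <<'E'
from h import *
print(observe())
E
```

```text
clock: 9.72
position: [0.6268, 0.2036, 0.1641]
ee_rot: [2.307, 2.132, 0.001]
force: [0.1, 0.0, -0.6]
width: 0.256
gripper_force: 0.0
clock: 10.22
position: [0.6253, 0.2035, 0.1639]
ee_rot: [-2.306, -2.131, 0.003]
force: [-5.6, -1.2, -3.6]
width: 0.096
gripper_force: 25.0
{'clock': 10.2167, 'joints': array([-0.7235,  0.5474,  0.5156,  1.5551, -0.2898,  1.1184, -0.2212]), 'dq': array([-0.0011,  0.0016,  0.0012, -0.0015,  0.0005, -0.0012,  0.0001]), 'joint_efforts': array([  0.9625, -71.2281,  11.0097, -33.7813,   0.126 ,  -1.9409,
         0.0072]), 'position': array([0.6253, 0.2035, 0.1639]), 'ee_rot': array([-2.306 , -2.1314,  0.0032]), 'force': array([-5.6221, -1.1934, -3.6256]), 'ft_torque': array([-0.1859,  1.315 , -0.0372]), 'gripper_force': 24.999024868011475, 'width': 0.09628251623949347}
```

```bash
python3 -m handwheel '[[0.16,-0.5,0,0,0,0.9],[0.16,-0.5,0,0,0,0.9],[0.16,-0.5,0,0,0,0.9],[0.16,-0.5,0,0,0,0.9]]'
python3 -m handwheel '[[0.16,-0.5,0,0,0,0.9],[0.16,-0.5,0,0,0,0.9],[0.16,-0.5,0,0,0,0.9],[0.16,-0.5,0,0,0,0.9]]'
python3 - <<'E'
from h import *
o=observe();p=np.array(o['position']);M=Rm(o['ee_rot']);H=np.array([.686,.364,p[2]])
print(np.arctan2(M[1,1],M[0,1]),np.linalg.norm(p-H), o['joints'],o['ft_torque'])
a=-.075-1.5-np.arctan2(M[1,1],M[0,1]);S=R.from_rotvec([0,0,a]).as_matrix()
plan(H+S@(p-H),S@M,N=16)
E
```

```text
clock: 10.55
position: [0.5892, 0.2227, 0.1639]
ee_rot: [2.559, 1.821, -0.0]
force: [1.5, -0.0, -8.6]
width: 0.101
gripper_force: 25.0
clock: 10.88
position: [0.5579, 0.251, 0.1639]
ee_rot: [2.767, 1.487, -0.0]
force: [0.8, 0.6, -9.0]
width: 0.095
gripper_force: 25.0
-0.584663431069823 0.1708089725455077 [-0.9517  0.4938  0.6548  1.6867 -0.3336  1.0757 -0.7786] [-0.0165 -0.0802  0.1398]
16 x [0.15, -0.51, -0.0, 0.0, -0.0, 0.89]
```

Forces are small and the path tracks the arc.

```bash
python3 -m handwheel '[[0.15,-0.5,0,0,0,0.9],[0.15,-0.5,0,0,0,0.9],[0.15,-0.5,0,0,0,0.9],[0.15,-0.5,0,0,0,0.9],[0.15,-0.5,0,0,0,0.9],[0.15,-0.5,0,0,0,0.9]]'
python3 -m handwheel '[[0.15,-0.5,0,0,0,0.9],[0.15,-0.5,0,0,0,0.9],[0.15,-0.5,0,0,0,0.9],[0.15,-0.5,0,0,0,0.9],[0.15,-0.5,0,0,0,0.9]]'
python3 -m handwheel '[[0.15,-0.5,0,0,0,0.9],[0.15,-0.5,0,0,0,0.9],[0.15,-0.5,0,0,0,0.9],[0.15,-0.5,0,0,0,0.9],[0.15,-0.5,0,0,0,0.9],[0,0,0,0,0,0],[0,0,0,0,0,0]]'
python3 - <<'E'
from h import *
o=observe();M=Rm(o['ee_rot'])
print(np.arctan2(M[1,1],M[0,1]), o['joints'],o['ft_torque'])
E
```

```text
clock: 11.38
position: [0.5266, 0.3052, 0.1639]
ee_rot: [2.996, 0.943, 0.002]
force: [5.5, 1.2, -12.4]
width: 0.1
gripper_force: 25.1
clock: 11.8
position: [0.5171, 0.356, 0.1639]
ee_rot: [3.107, 0.462, 0.004]
force: [6.5, -0.3, -13.4]
width: 0.101
gripper_force: 25.1
clock: 12.38
position: [0.5235, 0.4077, 0.164]
ee_rot: [3.141, -0.023, 0.004]
force: [3.4, 0.3, -10.0]
width: 0.1
gripper_force: 25.2
-1.5856199196118934 [-1.277   0.6531  0.9001  1.5611 -0.5365  1.1896 -1.86  ] [ 0.0167 -0.7949  0.2107]
```

```bash
python3 -m handwheel '[[0,0,0,0,0,0],[0,0,0,0,0,0],[0,0,0,0,0,0],[0,0,-0.5,0,0,0],[0,0,-1,0,0,0],[0,0,-1,0,0,0],[0,0,-1,0,0,0],[0,0,-1,0,0,0]]' 0.26
python3 -m handwheel '[[0,0,-1,0,0,0],[0,0,-1,0,0,0],[0,0,-1,0,0,0],[0.5,0.5,0,0,0,0],[0.5,0.5,0,0,0,0],[0.5,0.5,0,0,0,0],[0,0,0,0,0,0],[0,0,0,0,0,0]]' 0.66
python3 - <<'E'
from h import *
np.set_printoptions(precision=4,suppress=True)
W=save('wrist','w4.png')
def proj_w(c,p):
    q=Rm(c['orientation']).T@(np.array(p)-c['position']);r=np.hypot(q[0],q[1]);th=np.arctan2(r,q[2]);return np.array([c['cx'],c['cy']])+c['fx']*th*q[:2]/r
cs={'wrist':W,'scene':get_image('scene'),'side':get_image('side')}
for k in ('cartridge','neck','door_cradle','door_handle','door_hinge'):
    ob=[]
    for n,c in cs.items():
        for r in place_of(k,n)[:1]:
            px=np.array(r['point'])*[640,400];ob.append((n,c,px));print(k,n,round(r['score'],2),px, wr(c,px,.16) if n=='wrist' else onz(c,r['point'],.16))
    s=least_squares(lambda x:np.concatenate([(proj_w if n=='wrist' else proj)(c,x)-px for n,c,px in ob]),[.6,.3,.16],loss='soft_l1');print(' tri',s.x,s.fun.round(1))
print(observe()['position'])
E
```

```text
clock: 13.05
position: [0.5224, 0.4069, 0.2567]
ee_rot: [-3.141, 0.025, -0.001]
force: [0.3, 0.1, 0.8]
width: 0.26
gripper_force: 0.0
clock: 13.72
position: [0.5523, 0.3756, 0.3151]
ee_rot: [-3.141, 0.028, -0.001]
force: [-0.2, -0.2, -0.5]
width: 0.658
gripper_force: 0.0
cartridge wrist 0.87 [393.792 163.92 ] [0.5726 0.2913 0.16  ]
cartridge scene 0.61 [356.416 267.88 ] [0.57   0.2889 0.16  ]
cartridge side 0.71 [321.024 160.08 ] [0.593  0.3198 0.16  ]
 tri [0.5752 0.2949 0.1746] [ 0.  -0.2 -0.  -0.2 -2.5 -0. ]
neck scene 0.66 [336.512 282.28 ] [0.6542 0.2989 0.16  ]
neck side 0.73 [330.304 160.8  ] [0.6353 0.3028 0.16  ]
 tri [0.6514 0.2993 0.159 ] [ 0.8 -0.2  3.4  0.2]
door_cradle scene 0.61 [357.184 268.52 ] [0.5692 0.2922 0.16  ]
door_cradle side 0.75 [320.384 165.   ] [0.5791 0.2707 0.16  ]
 tri [0.5694 0.2885 0.1532] [-0.8  0.2 -2.8 -0.2]
door_handle wrist 0.64 [289.472 220.8  ] [0.5063 0.4129 0.16  ]
door_handle scene 0.7 [337.024 282.2  ] [0.6527 0.2996 0.16  ]
door_handle side 0.57 [302.912 147.32 ] [0.5323 0.4812 0.16  ]
 tri [0.5208 0.408  0.2007] [ 0.5 -0.2 55.4  0.7  0.1 -1.1]
door_hinge wrist 0.63 [328.384  58.88 ] [0.691  0.3645 0.16  ]
door_hinge scene 0.9 [338.176 298.6  ] [0.6802 0.349  0.16  ]
door_hinge side 0.77 [336.768 142.8  ] [0.7179 0.4981 0.16  ]
 tri [0.6838 0.3659 0.2012] [-0.1 -0.4  2.4 -1.   0.2  3.9]
[0.5518 0.3766 0.3144]
```

View pics/w4.png

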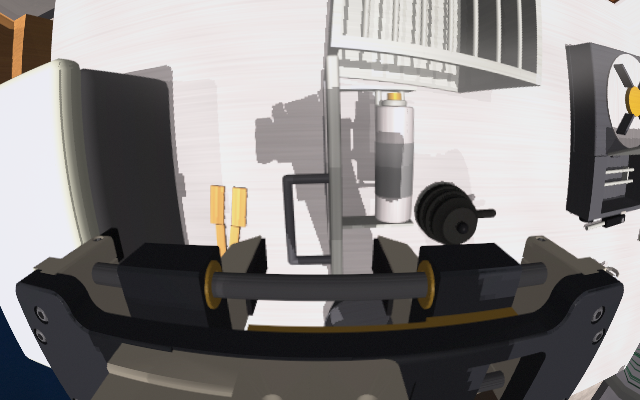

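The door stands open with the cartridge still in its cradle: it runs along column 394, rows 95 to 222. The kettle at (445,210) is undisturbed. The bar triangulates to z = 0.2007, so the true fingertips sit about 29 mm above the reported TCP, and I'll allow for that from here on.

```bash
cat >> h.py <<'E'
D=.029
def proj_w(c,p):
    q=Rm(c['orientation']).T@(np.array(p)-c['position']);r=np.hypot(q[0],q[1]);th=np.arctan2(r,q[2]);return np.array([c['cx'],c['cy']])+c['fx']*th*q[:2]/r
E
python3 - <<'E'
from h import *
c=get_image('wrist');r=trace('cartridge','wrist')[0];m=r['region'];ys,xs=np.nonzero(m);print(r['score'],ys.min(),ys.max(),m.sum())
P=[]
for y in range(120,210,10):
    x=xs[ys==y];P.append(wr(c,(x.mean(),y),.165))   # mid-silhouette
P=np.array(P);k=np.polyfit(P[:,0],P[:,1],1);print(k,P[[0,-1]])
e=[wr(c,(xs[ys==y].mean(),y),.16) for y in (ys.min()+1,ys.max()-1)];print('ends',e)
yaw=np.arctan(k[0]);print('yaw',yaw)
C=np.array([.5735,np.polyval(k,.5735),.16]);print(C)
M=tool(yaw-np.pi/2,np.radians(15),[np.cos(yaw),np.sin(yaw),0])
t=.009+D
q=plan(C+M[:,2]*(t-.10),M);plan(C+M[:,2]*t,M,cur=q)
E
```

```text
0.9 92 222 4656
[0.0174 0.2822] [[0.6226 0.2933 0.165 ]
 [0.531  0.2916 0.165 ]]
ends [array([0.6531, 0.2915, 0.16  ]), array([0.5033, 0.2876, 0.16  ])]
yaw 0.017368988863881166
[0.5735 0.2922 0.16  ]
6 x [0.19, 0.92, 0.69, 0.62, -0.01, -0.08]
5 x [0.0, 0.0, 1.0, 0.0, 0.0, 0.0]
```

```bash
python3 -m handwheel '[[0.19,0.93,0.69,0.62,0,-0.08],[0.19,0.93,0.69,0.62,0,-0.08],[0.19,0.93,0.69,0.62,0,-0.08],[0.19,0.93,0.69,0.62,0,-0.08],[0.19,0.93,0.69,0.62,0,-0.08],[0.19,0.93,0.69,0.62,0,-0.08],[0,0,0,0,0,0],[0,0,0,0,0,0]]'
python3 - <<'E'
from h import *
c=get_image('wrist');r=trace('cartridge','wrist')[0];m=r['region'];ys,xs=np.nonzero(m);print(ys.min(),ys.max())
P=np.array([wr(c,(xs[ys==y].mean(),y),.16) for y in range(ys.min()+25,ys.max()-25,10)]);k=np.polyfit(P[:,0],P[:,1],1);print(k,np.polyval(k,.5735))
for n in('cartridge','neck'):
  for q in place_of(n,'wrist')[:1]:print(n,q['score'],wr(c,np.array(q['point'])*[640,400],.16))
yaw=.0;C=np.array([.5735,.2905,.16]);M=tool(yaw-np.pi/2,np.radians(15),[1,0,0])
plan(C+M[:,2]*(.009+D),M,N=8);print(observe()['joints'],observe()['position'])
E
```

```text
clock: 15.38
position: [0.5746, 0.2723, 0.2198]
ee_rot: [-2.882, -0.019, -0.002]
force: [0.6, 1.9, -0.4]
width: 0.655
gripper_force: 0.0
111 273
[0.0152 0.2826] 0.29129268614832043
cartridge 0.72 [0.5721 0.2923 0.16  ]
neck 0.78 [0.6475 0.2922 0.16  ]
8 x [-0.01, 0.01, 0.63, 0.0, 0.0, 0.04]
[-0.952   0.4754  0.8503  1.6679 -0.6632  1.1863 -1.4491] [0.5745 0.2764 0.2209]
```

```bash
python3 -m handwheel '[[0,0,0.63,0,0,0],[0,0,0.63,0,0,0],[0,0,0.63,0,0,0],[0,0,0.63,0,0,0],[0,0,0.63,0,0,0],[0,0,0.63,0,0,0],[0,0,0.63,0,0,0],[0,0,0.63,0,0,0]]'
python3 -m handwheel '[[0,0,0,0,0,0],[0,0,0,0,0,0],[0,0,0,0,0,0],[0,0,0,0,0,0],[0,0,0,0,0,0],[0,0,0,0,0,0]]' 0.3 30
```

```text
clock: 16.25
position: [0.5743, 0.301, 0.1215]
ee_rot: [-2.882, -0.025, -0.003]
force: [0.3, 0.7, -0.6]
width: 0.659
gripper_force: 0.0
clock: 16.75
position: [0.5747, 0.3006, 0.1234]
ee_rot: [-2.881, -0.025, -0.004]
force: [-0.5, -0.3, -0.2]
width: 0.47
gripper_force: 30.0
```

```bash
python3 -m handwheel '[[0,0,-0.3,0,0,0],[0,0,-0.5,0,0,0],[0,0,-0.7,0,0,0],[0,0,-0.7,0,0,0],[0,0,-0.7,0,0,0],[0,0,-0.7,0,0,0],[0,0,-0.7,0,0,0],[0,0,-0.7,0,0,0]]'
python3 -m handwheel '[[0,0,-0.7,0,0,0],[0,0,-0.7,0,0,0],[0,0,-0.7,0,0,0],[0,0,0,0,0,0]]'
python3 - <<'E'
from h import *
o=observe();print(o['force'],o['width'])
B=np.array([.5425,-.2925,.05]);th=np.radians(-20);M=tool(.004,th,[0,1,0]);up=[0,0,.2]
q=plan(B+up+M[:,2]*(.009+D-.004),M,N=40)
E
```

```text
clock: 17.42
position: [0.5746, 0.2745, 0.2214]
ee_rot: [-2.881, -0.025, -0.004]
force: [0.2, -0.4, -1.4]
width: 0.468
gripper_force: 30.0
clock: 17.75
position: [0.5761, 0.2632, 0.2636]
ee_rot: [-2.88, -0.025, -0.009]
force: [0.1, -1.2, -2.1]
width: 0.471
gripper_force: 30.0
[ 0.1003 -1.2335 -2.09  ] 0.47095041363795054
40 x [-0.57, 0.53, 0.03, -0.17, 0.02, -0.56]
```

```bash
for i in 1 2 3; do :; done
python3 -m handwheel '[[-0.57,0.53,0.03,-0.17,0.02,-0.56],[-0.57,0.53,0.03,-0.17,0.02,-0.56],[-0.57,0.53,0.03,-0.17,0.02,-0.56],[-0.57,0.53,0.03,-0.17,0.02,-0.56],[-0.57,0.53,0.03,-0.17,0.02,-0.56],[-0.57,0.53,0.03,-0.17,0.02,-0.56],[-0.57,0.53,0.03,-0.17,0.02,-0.56],[-0.57,0.53,0.03,-0.17,0.02,-0.56]]'
python3 -m handwheel '[[-0.57,0.53,0.03,-0.17,0.02,-0.56],[-0.57,0.53,0.03,-0.17,0.02,-0.56],[-0.57,0.53,0.03,-0.17,0.02,-0.56],[-0.57,0.53,0.03,-0.17,0.02,-0.56],[-0.57,0.53,0.03,-0.17,0.02,-0.56],[-0.57,0.53,0.03,-0.17,0.02,-0.56],[-0.57,0.53,0.03,-0.17,0.02,-0.56],[-0.57,0.53,0.03,-0.17,0.02,-0.56]]'
python3 -m handwheel '[[-0.57,0.53,0.03,-0.17,0.02,-0.56],[-0.57,0.53,0.03,-0.17,0.02,-0.56],[-0.57,0.53,0.03,-0.17,0.02,-0.56],[-0.57,0.53,0.03,-0.17,0.02,-0.56],[-0.57,0.53,0.03,-0.17,0.02,-0.56],[-0.57,0.53,0.03,-0.17,0.02,-0.56],[-0.57,0.53,0.03,-0.17,0.02,-0.56],[-0.57,0.53,0.03,-0.17,0.02,-0.56]]'
python3 -m handwheel '[[-0.57,0.53,0.03,-0.17,0.02,-0.56],[-0.57,0.53,0.03,-0.17,0.02,-0.56],[-0.57,0.53,0.03,-0.17,0.02,-0.56],[-0.57,0.53,0.03,-0.17,0.02,-0.56],[-0.57,0.53,0.03,-0.17,0.02,-0.56],[-0.57,0.53,0.03,-0.17,0.02,-0.56],[-0.57,0.53,0.03,-0.17,0.02,-0.56],[0,0,0,0,0,0]]'
python3 - <<'E'
from h import *
B=np.array([.5425,-.2925,.05]);th=np.radians(-20);M=tool(.004,th,[0,1,0])
plan(B+[0,0,.2]+M[:,2]*(.005+D),M,N=8);print(observe()['joints'])
c=get_image('wrist')
for n,z in dict(stove=0,bay=.05,lid_hinge=.08).items():
  for q in place_of(n,'wrist')[:1]:print(n,q['score'],np.array(q['point'])*[640,400],wr(c,np.array(q['point'])*[640,400],z))
E
```

```text
clock: 18.42
position: [0.4969, 0.1699, 0.2333]
ee_rot: [-2.939, -0.489, -0.08]
force: [-0.1, -0.1, -2.5]
width: 0.472
gripper_force: 30.0
clock: 19.08
position: [0.454, 0.0555, 0.2115]
ee_rot: [-2.923, -0.963, -0.161]
force: [-0.3, -1.1, -0.8]
width: 0.473
gripper_force: 30.0
clock: 19.75
position: [0.4486, -0.0679, 0.1987]
ee_rot: [2.752, 1.404, 0.237]
force: [0.4, 0.0, -2.2]
width: 0.468
gripper_force: 30.0
clock: 20.42
position: [0.4752, -0.1754, 0.1983]
ee_rot: [2.46, 1.704, 0.288]
force: [0.7, 0.0, -0.4]
width: 0.47
gripper_force: 30.0
8 x [-0.62, 0.65, 0.03, -0.2, 0.04, -0.65]
[-0.61    0.1232  1.0369  2.1051 -0.2838  0.7749  0.2364]
stove 0.72 [430.528 201.92 ] [ 0.6664 -0.2772  0.    ]
lid_hinge 0.95 [426.304 240.2  ] [ 0.6046 -0.2852  0.08  ]
```

```bash
python3 -m handwheel '[[-0.62,0.65,0.03,-0.2,0.04,-0.65],[-0.62,0.65,0.03,-0.2,0.04,-0.65],[-0.62,0.65,0.03,-0.2,0.04,-0.65],[-0.62,0.65,0.03,-0.2,0.04,-0.65],[-0.62,0.65,0.03,-0.2,0.04,-0.65],[-0.62,0.65,0.03,-0.2,0.04,-0.65],[-0.62,0.65,0.03,-0.2,0.04,-0.65],[-0.62,0.65,0.03,-0.2,0.04,-0.65]]'
python3 -m handwheel '[[0,0,0,0,0,0],[0,0,0,0,0,0]]'
python3 - <<'E'
from h import *
B=np.array([.5425,-.2925,.05]);th=np.radians(-20);M=tool(.004,th,[0,1,0])
plan(B+[0,0,.2]+M[:,2]*(.005+D),M,N=4);print(observe()['joints'],observe()['position'])
c=save('wrist','w5.png')
for n,z in dict(stove=0,bay=.05,lid_hinge=.08,lid_edge=.21,cartridge=.25,neck=.25).items():
  for q in place_of(n,'wrist')[:1]:print(n,round(q['score'],2),np.array(q['point'])*[640,400],wr(c,np.array(q['point'])*[640,400],z))
x=fit(obs(['stove','bay','lid_hinge','lid_edge']),stove,[.678,-.286,0,1.9])
for n,k in (('scene',get_image('scene')),('side',get_image('side'))):
  for t in('cartridge','neck'):
    for q in place_of(t,n)[:1]:print(n,t,q['score'],np.array(q['point'])*[640,400],onz(k,q['point'],.25))
E
```

```text
clock: 21.28
position: [0.5551, -0.2892, 0.2168]
ee_rot: [2.026, 2.042, 0.359]
force: [-0.1, 0.4, -1.2]
width: 0.47
gripper_force: 30.0
clock: 21.45
position: [0.5546, -0.2897, 0.2168]
ee_rot: [2.03, 2.038, 0.357]
force: [0.3, 0.3, -1.5]
width: 0.473
gripper_force: 30.0
4 x [-0.03, -0.0, -0.02, -0.01, -0.01, -0.0]
[-0.1492  0.3067  0.8431  1.9014 -0.6017  0.8335  1.0097] [ 0.5546 -0.2897  0.2168]
bay 0.91 [257.216 193.6  ] [ 0.539  -0.3005  0.05  ]
lid_edge 0.79 [418.304 203.12 ] [ 0.6393 -0.2777  0.21  ]
cartridge 0.6 [318.784 263.88 ] [ 0.5423 -0.2928  0.25  ]
neck 0.7 [318.528 119.92 ] [ 0.5419 -0.2151  0.25  ]
fit [ 0.6687 -0.2756  0.1041  1.8807]
[('scene', 'stove', [2.6, -0.9]), ('scene', 'bay', [-0.1, -0.9]), ('scene', 'lid_hinge', [-2.3, -1.3]), ('scene', 'lid_edge', [0.7, -0.2]), ('side', 'stove', [0.0, -2.8]), ('side', 'bay', [-0.8, -1.4]), ('side', 'lid_hinge', [2.1, -1.6]), ('side', 'lid_edge', [0.5, 1.5])]
scene cartridge 0.53 [337.92 295.12] [0.7003 0.3744 0.25  ]
scene neck 0.78 [289.088 154.92 ] [ 0.5441 -0.2146  0.25  ]
side cartridge 0.57 [346.496 219.2  ] [ 0.5453 -0.2915  0.25  ]
side neck 0.66 [337.024 207.68 ] [ 0.5315 -0.219   0.25  ]
```

View pics/w5.png

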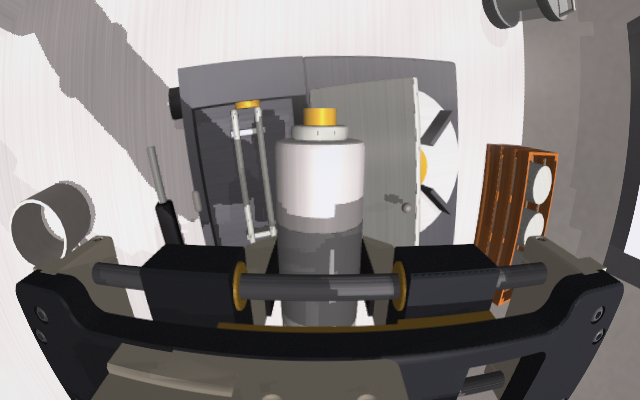

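The cartridge is held centred, neck at (320,115). The bay wires run from (236,113) to (250,238) and from (260,110) to (273,233), so the stove is slightly yawed. I'll measure from the wires.

Run:
```python
from h import *
c=get_image('wrist')
a=[wr(c,p,.032) for p in((236,113),(250,238),(260,110),(273,233))]
for p in a:print(p)
print('yaw',[np.arctan2(-(a[i]-a[i+1])[0],(a[i]-a[i+1])[1]) for i in(0,2)],'mid top',(a[0]+a[2])/2,'mid bottom',(a[1]+a[3])/2)
f=[wr(c,p,.075) for p in((180,70),(304,57),(455,64))];print('rear/top edge',f)
for q in place_of('bay','wrist')[:1]:print(q['score'],wr(c,np.array(q['point'])*[640,400],.05))
print('brass',wr(c,(247,103),.05))
```

```text
[ 0.5199 -0.2081  0.032 ]
[ 0.5293 -0.3622  0.032 ]
[ 0.548  -0.2056  0.032 ]
[ 0.5593 -0.359   0.032 ]
yaw [np.float64(0.06101658041491703), np.float64(0.0732106428187644)] mid top [ 0.5339 -0.2068  0.032 ] mid bottom [ 0.5443 -0.3606  0.032 ]
rear/top edge [array([ 0.4596, -0.1617,  0.075 ]), array([ 0.5882, -0.149 ,  0.075 ]), array([ 0.8044, -0.131 ,  0.075 ])]
0.83 [ 0.5418 -0.3032  0.05  ]
brass [ 0.5307 -0.1977  0.05  ]
```

Run:
```python
from h import *
B=np.array([.540,-.301,.05]);a=.07;M=tool(a,np.radians(-21),[-np.sin(a),np.cos(a),0])
q=plan(B+[0,0,.12]+M[:,2]*.038,M,N=8);q=plan(B+[0,0,.01]+M[:,2]*.038,M,cur=q,N=12)
print(observe()['position'])
```

```text
8 x [-0.06, -0.19, 0.48, -0.04, 0.04, -0.11]
12 x [-0.0, -0.16, 0.43, 0.0, 0.0, 0.0]
[ 0.5546 -0.2901  0.217 ]
```

```bash
python3 -m handwheel '[[-0.06,-0.19,0.48,-0.04,0.04,-0.11],[-0.06,-0.19,0.48,-0.04,0.04,-0.11],[-0.06,-0.19,0.48,-0.04,0.04,-0.11],[-0.06,-0.19,0.48,-0.04,0.04,-0.11],[-0.06,-0.19,0.48,-0.04,0.04,-0.11],[-0.06,-0.19,0.48,-0.04,0.04,-0.11],[-0.06,-0.19,0.48,-0.04,0.04,-0.11],[-0.06,-0.19,0.48,-0.04,0.04,-0.11]]'
python3 -m handwheel '[[0,-0.16,0.43,0,0,0],[0,-0.16,0.43,0,0,0],[0,-0.16,0.43,0,0,0],[0,-0.16,0.43,0,0,0],[0,-0.16,0.43,0,0,0],[0,-0.16,0.43,0,0,0],[0,0,0,0,0,0]]'
python3 - <<'E'
from h import *
B=np.array([.540,-.301,.05]);a=.07;M=tool(a,np.radians(-21),[-np.sin(a),np.cos(a),0])
o=observe();print(o['position']-Rm(o['ee_rot'])[:,2]*.038)
c=get_image('wrist')
for n,z in dict(bay=.05,cartridge=.115,neck=.115,lid_edge=.21).items():
  for q in place_of(n,'wrist')[:1]:print(n,round(q['score'],2),wr(c,np.array(q['point'])*[640,400],z))
q=plan(B+[0,0,.012]+M[:,2]*.038,M,N=8)
x=fit(obs(['stove','bay','lid_hinge','lid_edge']),stove,[.678,-.286,0.07,1.9])
E
```

```text
clock: 23.37
position: [0.5533, -0.2998, 0.134]
ee_rot: [1.952, 2.095, 0.391]
force: [-0.4, -0.2, -1.9]
width: 0.471
gripper_force: 30.0
clock: 23.95
position: [0.5532, -0.2989, 0.0773]
ee_rot: [1.954, 2.097, 0.39]
force: [0.3, -0.5, -2.8]
width: 0.469
gripper_force: 30.0
[ 0.5396 -0.2999  0.1128]
bay 0.66 [ 0.5424 -0.3021  0.05  ]
cartridge 0.56 [ 0.5389 -0.3003  0.115 ]
neck 0.91 [ 0.5329 -0.2254  0.115 ]
lid_edge 0.71 [ 0.6365 -0.2782  0.21  ]
8 x [-0.0, -0.12, 0.31, 0.01, 0.0, 0.0]
fit [ 0.6687 -0.2689  0.165   1.9527]
[('scene', 'stove', [0.3, 1.8]), ('scene', 'bay', [0.5, -0.6]), ('scene', 'lid_hinge', [2.3, 1.0]), ('scene', 'lid_edge', [-2.6, -0.7]), ('side', 'stove', [-1.3, -0.0]), ('side', 'bay', [0.7, -0.6]), ('side', 'lid_hinge', [4.1, 0.4]), ('side', 'lid_edge', [-0.8, 3.2])]
```

Everything lines up, so I'll go on down to contact.

```bash
python3 -m handwheel '[[0,-0.12,0.31,0,0,0],[0,-0.12,0.31,0,0,0],[0,-0.12,0.31,0,0,0],[0,-0.12,0.31,0,0,0],[0,-0.12,0.31,0,0,0],[0,-0.12,0.31,0,0,0],[0,-0.12,0.31,0,0,0],[0,-0.12,0.31,0,0,0]]'
python3 -m handwheel '[[0,-0.06,0.15,0,0,0],[0,-0.06,0.15,0,0,0],[0,-0.04,0.11,0,0,0]]'
python3 - <<'E'
from h import *
o=observe();print(o['position']-Rm(o['ee_rot'])[:,2]*.038,o['force'])
E
```

```text
clock: 25.37
position: [0.5538, -0.2997, 0.0254]
ee_rot: [1.953, 2.095, 0.391]
force: [0.2, -0.4, -1.9]
width: 0.473
gripper_force: 30.0
clock: 25.62
position: [0.5538, -0.2998, 0.017]
ee_rot: [1.953, 2.095, 0.391]
force: [0.4, 0.1, -2.1]
width: 0.471
gripper_force: 30.0
[ 0.5402 -0.3007  0.0525] [ 0.3989  0.067  -2.0597]
```

```bash
python3 -m handwheel '[[0,-0.04,0.11,0,0,0],[0,0,0,0,0,0]]'
python3 -m handwheel '[[0,-0.03,0.08,0,0,0],[0,0,0,0,0,0]]'
python3 - <<'E'
from h import *
c=get_image('wrist')
for n,z in dict(cartridge=.05,neck=.05).items():
  for q in place_of(n,'wrist')[:1]:print(n,round(q['score'],2),wr(c,np.array(q['point'])*[640,400],z))
E
```

```text
clock: 25.78
position: [0.5543, -0.2998, 0.0152]
ee_rot: [1.952, 2.095, 0.391]
force: [0.2, 0.3, -1.5]
width: 0.469
gripper_force: 30.0
clock: 25.95
position: [0.5549, -0.3001, 0.0148]
ee_rot: [1.95, 2.094, 0.393]
force: [-3.0, 0.9, 9.1]
width: 0.472
gripper_force: 30.0
cartridge 0.59 [ 0.5417 -0.3006  0.05  ]
neck 0.63 [ 0.5354 -0.2255  0.05  ]
```

```bash
python3 -m handwheel '[[0,0,0,0,0,0],[0,0,0,0,0,0],[0,0,0,0,0,0],[0,0,0,0,0,0],[0,0,0,0,0,0]]' 0.66
python3 -m handwheel '[[0,0,-0.4,0,0,0],[0,0,-0.8,0,0,0],[0,0,-0.8,0,0,0],[0,0,-0.8,0,0,0],[0,0,-0.8,0,0,0],[0,0,-0.8,0,0,0],[0,0,-0.8,0,0,0],[0,0,-0.8,0,0,0]]'
python3 -m handwheel '[[0,0,-1,0,0,0],[0,0,-1,0,0,0],[0,0,-1,0,0,0],[0,0,-1,0,0,0],[0,0,-1,0,0,0],[0,0,-1,0,0,0],[0,0,0,0,0,0]]' 0
python3 - <<'E'
from h import *
c=save('wrist','w6.png')
for n,z in dict(bay=.05,cartridge=.05,neck=.05,lid_edge=.21,lid_hinge=.08).items():
  for q in place_of(n,'wrist')[:1]:print(n,round(q['score'],2),np.array(q['point'])*[640,400],wr(c,np.array(q['point'])*[640,400],z))
for n in('scene','side'):
  k=get_image(n)
  for t,z in(('cartridge',.05),('neck',.05),('lid_edge',.21),('lid_hinge',.08)):
    for q in place_of(t,n)[:1]:print(n,t,round(q['score'],2),np.array(q['point'])*[640,400],onz(k,q['point'],z))
print(observe()['joints'])
E
```

```text
clock: 26.52
position: [0.5567, -0.2996, 0.0148]
ee_rot: [1.949, 2.094, 0.394]
force: [7.0, 0.2, 5.0]
width: 0.66
gripper_force: 4.0
clock: 27.18
position: [0.5103, -0.3027, 0.1258]
ee_rot: [1.953, 2.095, 0.391]
force: [0.8, -0.0, -0.4]
width: 0.662
gripper_force: 0.0
clock: 27.77
position: [0.4675, -0.3076, 0.2406]
ee_rot: [1.951, 2.09, 0.393]
force: [0.1, -1.2, 0.7]
width: 0.206
gripper_force: 0.0
bay 0.22 [466.816 184.6  ] [ 0.8267 -0.3171  0.05  ]
cartridge 0.82 [316.032 174.08 ] [ 0.5379 -0.3016  0.05  ]
neck 0.75 [315.712 116.32 ] [ 0.5325 -0.2277  0.05  ]
lid_edge 0.79 [467.008 182.   ] [ 0.6371 -0.2786  0.21  ]
lid_hinge 0.55 [372.224 165.6  ] [ 0.6024 -0.2849  0.08  ]
scene cartridge 0.59 [284.672 177.92 ] [ 0.5414 -0.2909  0.05  ]
scene neck 0.69 [292.224 188.6  ] [ 0.543  -0.2187  0.05  ]
scene lid_edge 0.63 [270.912 180.2  ] [ 0.6503 -0.1678  0.21  ]
scene lid_hinge 0.64 [270.912 178.2  ] [ 0.6032 -0.294   0.08  ]
side cartridge 0.73 [343.424 266.68 ] [ 0.538  -0.3061  0.05  ]
side neck 0.87 [331.776 254.68 ] [ 0.5124 -0.2349  0.05  ]
side lid_edge 0.58 [371.328 221.   ] [ 0.6436 -0.2679  0.21  ]
side lid_hinge 0.8 [359.488 252.88 ] [ 0.6049 -0.2794  0.08  ]
[-0.064   0.1489  0.834   1.999  -0.5135  0.8473  1.1276]
```

View pics/w6.png

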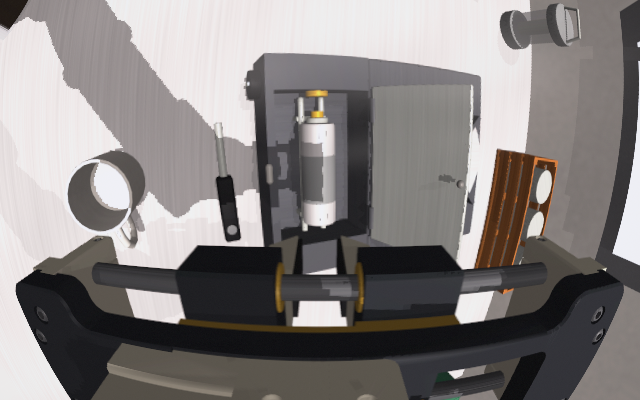

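The cartridge lies straight in the bay (column 317, rows 115 to 228), neck at the brass socket (317,93). The lid is still up, with its free edge near column 467. Next I'll plan the lid push from behind.

```bash
cat >> h.py <<'E'
HG=np.array([.603,-.284,.08]);U=np.array([-np.cos(.07),-np.sin(.07),0]);ML=tool(.07)
def lidpt(u,v): return HG+U*(u-.019)+[0,0,v-D]   # reported TCP for front-bottom corner at (u,v)
E
python3 - <<'E'
from h import *
o=observe();p=np.array(o['position']);c=(p,Rm(o['ee_rot']))
c=plan(lidpt(-.085,.21),ML,cur=c,N=16)
for w,n in(((-.085,.10),7),((.02,.10),8),((.06,.09),4)):c=plan(lidpt(*w),ML,cur=c,N=n)
E
```

```text
16 x [0.04, 0.76, 0.07, 0.33, 0.0, 0.0]
7 x [0.0, 0.0, 0.79, 0.0, 0.0, 0.0]
8 x [0.0, -0.66, 0.0, 0.0, 0.0, 0.0]
4 x [0.0, -0.5, 0.13, 0.0, 0.0, 0.0]
```

```bash
python3 -m handwheel '[[0.04,0.76,0.07,0.33,0,0],[0.04,0.76,0.07,0.33,0,0],[0.04,0.76,0.07,0.33,0,0],[0.04,0.76,0.07,0.33,0,0],[0.04,0.76,0.07,0.33,0,0],[0.04,0.76,0.07,0.33,0,0],[0.04,0.76,0.07,0.33,0,0],[0.04,0.76,0.07,0.33,0,0]]'
python3 -m handwheel '[[0.04,0.76,0.07,0.33,0,0],[0.04,0.76,0.07,0.33,0,0],[0.04,0.76,0.07,0.33,0,0],[0.04,0.76,0.07,0.33,0,0],[0.04,0.76,0.07,0.33,0,0],[0.04,0.76,0.07,0.33,0,0],[0.04,0.76,0.07,0.33,0,0],[0.04,0.76,0.07,0.33,0,0]]'
python3 -m handwheel '[[0,0,0,0,0,0]]'
python3 - <<'E'
from h import *
o=observe();p=np.array(o['position']);c=(p,Rm(o['ee_rot']));print(p,lidpt(-.085,.21),o['joints'])
for w,n in(((-.085,.10),7),((.02,.10),8)):c=plan(lidpt(*w),ML,cur=c,N=n)
E
```

```text
clock: 29.23
position: [0.5873, -0.2906, 0.2611]
ee_rot: [2.051, 2.202, 0.203]
force: [-0.1, 0.1, -0.3]
width: 0.002
gripper_force: 0.0
clock: 29.9
position: [0.7085, -0.2756, 0.2623]
ee_rot: [-2.141, -2.299, 0.001]
force: [0.2, -1.1, 0.2]
width: 0.003
gripper_force: 0.0
clock: 29.98
position: [0.7108, -0.2732, 0.26]
ee_rot: [-2.135, -2.302, 0.001]
force: [1.5, 0.9, -0.2]
width: 0.002
gripper_force: 0.0
[ 0.7108 -0.2732  0.26  ] [ 0.7067 -0.2767  0.261 ] [-0.0647  0.7304  0.7896  1.1003 -0.4951  1.4917  0.6982]
7 x [-0.02, -0.03, 0.78, -0.0, -0.0, 0.01]
8 x [0.0, -0.66, 0.0, 0.0, 0.0, 0.0]
```

```bash
python3 -m handwheel '[[-0.02,-0.03,0.78,0,0,0],[-0.02,-0.03,0.78,0,0,0],[-0.02,-0.03,0.78,0,0,0],[-0.02,-0.03,0.78,0,0,0],[-0.02,-0.03,0.78,0,0,0],[-0.02,-0.03,0.78,0,0,0],[-0.02,-0.03,0.78,0,0,0]]'
python3 -m handwheel '[[0,-0.6,0,0,0,0],[0,-0.6,0,0,0,0],[0,-0.6,0,0,0,0],[0,-0.6,0,0,0,0]]'
python3 -m handwheel '[[0,-0.6,0,0,0,0],[0,-0.6,0,0,0,0],[0,-0.6,0,0,0,0],[0,-0.6,0,0,0,0],[0,-0.4,0,0,0,0]]'
python3 - <<'E'
from h import *
o=observe();p=np.array(o['position']);c=(p,Rm(o['ee_rot']));print(p,lidpt(.02,.10),o['force'])
for w,n in(((.06,.09),5),((.09,.06),5),((.105,.03),4),((.11,.015),2)):c=plan(lidpt(*w),ML,cur=c,N=n)
E
```

```text
clock: 30.57
position: [0.7031, -0.2792, 0.1527]
ee_rot: [2.142, 2.297, 0.001]
force: [1.0, 0.7, -0.9]
width: 0.004
gripper_force: 0.0
clock: 30.9
position: [0.6549, -0.2826, 0.1532]
ee_rot: [2.141, 2.297, 0.001]
force: [2.2, 0.6, 2.3]
width: 0.004
gripper_force: 0.7
clock: 31.32
position: [0.5985, -0.2867, 0.1535]
ee_rot: [2.142, 2.297, 0.001]
force: [0.8, -0.1, -0.1]
width: 0.005
gripper_force: 0.4
[ 0.5985 -0.2867  0.1535] [ 0.602  -0.2841  0.151 ] [ 0.7645 -0.0672 -0.0828]
5 x [0.02, -0.36, 0.12, 0.0, 0.0, -0.0]
5 x [-0.0, -0.3, 0.3, 0.0, 0.0, 0.0]
4 x [0.0, -0.19, 0.38, 0.0, 0.0, 0.0]
2 x [-0.0, -0.13, 0.38, 0.0, 0.0, 0.0]
```

```bash
python3 -m handwheel '[[0,-0.36,0.12,0,0,0],[0,-0.36,0.12,0,0,0],[0,-0.36,0.12,0,0,0],[0,-0.36,0.12,0,0,0],[0,-0.36,0.12,0,0,0]]'
python3 - <<'E'
from h import *
for n in('scene','side','wrist'):
  k=get_image(n)
  for q in place_of('lid_edge',n)[:1]:
    px=np.array(q['point'])*[640,400]
    print(n,round(q['score'],2),px,[(a,(proj_w if n=='wrist' else proj)(k,HG+U*.132*np.cos(a)+[0,0,.132*np.sin(a)]).round(0)) for a in(.6,1.0,1.4,1.8)])
E
```

```text
clock: 31.73
position: [0.5634, -0.2888, 0.1408]
ee_rot: [2.141, 2.298, 0.0]
force: [0.7, 0.4, 0.5]
width: 0.003
gripper_force: 0.3
scene 0.93 [285.696 152.8  ] [(0.6, array([293., 156.])), (1.0, array([284., 154.])), (1.4, array([273., 155.])), (1.8, array([262., 161.]))]
side 0.78 [340.608 231.2  ] [(0.6, array([331., 243.])), (1.0, array([342., 233.])), (1.4, array([355., 226.])), (1.8, array([370., 224.]))]
```

Lid is at about 1.0 rad, following as planned.

```bash
python3 -m handwheel '[[0,-0.3,0.3,0,0,0],[0,-0.3,0.3,0,0,0],[0,-0.3,0.3,0,0,0],[0,-0.3,0.3,0,0,0],[0,-0.3,0.3,0,0,0]]'
python3 -m handwheel '[[0,-0.19,0.38,0,0,0],[0,-0.19,0.38,0,0,0],[0,-0.19,0.38,0,0,0],[0,-0.19,0.38,0,0,0],[0,-0.1,0.3,0,0,0]]'
python3 -m handwheel '[[0,-0.1,0.3,0,0,0],[0,0,0.2,0,0,0]]'
python3 - <<'E'
from h import *
o=observe();p=np.array(o['position'])-HG;print('u,v',p@U+.019,p[2]+D)
E
```

```text
clock: 32.45
position: [0.5332, -0.291, 0.1104]
ee_rot: [2.142, 2.298, 0.0]
force: [0.1, 0.1, -0.5]
width: 0.007
gripper_force: 0.2
clock: 32.87
position: [0.5162, -0.2921, 0.0738]
ee_rot: [-2.142, -2.298, -0.0]
force: [0.2, -0.1, -0.0]
width: 0.007
gripper_force: 0.1
clock: 33.03
position: [0.5143, -0.2923, 0.0639]
ee_rot: [-2.142, -2.298, 0.0]
force: [-0.6, 0.2, 0.5]
width: 0.003
gripper_force: 0.1
u,v 0.10802197312858637 0.012949886340831735
```

Now I'll press in small steps and watch the force.

```bash
python3 -m handwheel '[[0,0,0.2,0,0,0],[0,0,0,0,0,0]]'
python3 -m handwheel '[[0,0,0.15,0,0,0],[0,0,0,0,0,0]]'
python3 -m handwheel '[[0,0,0.12,0,0,0],[0,0,0,0,0,0]]'
```

```text
clock: 33.2
position: [0.5148, -0.2924, 0.0603]
ee_rot: [2.142, 2.298, 0.0]
force: [-0.5, 0.4, -0.1]
width: 0.004
gripper_force: 0.0
clock: 33.37
position: [0.5151, -0.2925, 0.0578]
ee_rot: [2.141, 2.298, 0.001]
force: [-0.1, 1.0, 0.4]
width: 0.003
gripper_force: 0.0
clock: 33.53
position: [0.5152, -0.2922, 0.055]
ee_rot: [2.141, 2.298, 0.001]
force: [-0.2, -0.2, 0.2]
width: 0.008
gripper_force: 0.0
```

```bash
python3 -m handwheel '[[0,0,0.12,0,0,0],[0,0,0,0,0,0]]' | grep -E 'pos|force'
python3 -m handwheel '[[0,0,0.12,0,0,0],[0,0,0,0,0,0]]' | grep -E 'pos|force'
python3 -m handwheel '[[0,0,0.12,0,0,0],[0,0,0,0,0,0]]' | grep -E 'pos|force'
python3 - <<'E'
from h import *
for n in('scene','side'):
  k=get_image(n)
  for q in place_of('lid_edge',n)[:1]:
    px=np.array(q['point'])*[640,400]
    print(n,round(q['score'],2),px,[(a,proj(k,HG+U*.132*np.cos(a)+[0,0,.132*np.sin(a)]).round(1)) for a in(0,.1,.2,.4,)])
E
```

```text
position: [0.5154, -0.2925, 0.0531]
force: [0.8, 1.0, 2.3]
gripper_force: 0.8
position: [0.5155, -0.2926, 0.0526]
force: [-5.4, 6.4, 25.7]
gripper_force: 12.3
position: [0.5156, -0.2927, 0.052]
force: [-11.4, 9.4, 48.4]
gripper_force: 24.0
scene 0.8 [298.496 165.92 ] [(0, array([298.1, 166.7])), (0.1, array([297.8, 164.7])), (0.2, array([297.2, 162.7])), (0.4, array([295.4, 159.2]))]
side 0.56 [323.584 259.   ] [(0, array([324.6, 260.8])), (0.1, array([324.8, 257.9])), (0.2, array([325.4, 255.1])), (0.4, array([327.6, 249.2]))]
```

It is stiff now, with 48 N carried and no give, so the lid is past the catch and on its stop. I'll back off and verify.

```bash
python3 -m handwheel '[[0,0,-0.3,0,0,0],[0,0,-0.6,0,0,0],[0,0,-1,0,0,0],[0,0,-1,0,0,0],[0,0,-1,0,0,0],[0,0,-1,0,0,0],[0,0,-1,0,0,0],[0,0,-1,0,0,0]]'
python3 -m handwheel '[[0,-0.8,-1,0,0,0],[0,-0.8,-1,0,0,0],[0,-0.8,0,0,0,0],[0,-0.8,0,0,0,0],[0,-0.8,0,0,0,0],[0,-0.8,0,0,0,0],[0,0,0,0,0,0]]'
python3 - <<'E'
from h import *
W=get_image('wrist')
for k in('lid_edge','door_handle','kettle','igniter','cartridge'):
 for n in('scene','side','wrist'):
  c=get_image(n)
  for q in place_of(k,n)[:1]:
    px=np.array(q['point'])*[640,400];z=dict(lid_edge=.08,door_handle=.2,cartridge=.05).get(k,0)
    print(k,n,round(q['score'],2),px,wr(c,px,z) if n=='wrist' else onz(c,q['point'],z))
c=get_image('wrist')
print([(a,[proj_w(c,HG+U*.132*np.cos(a)+[0,0,.132*np.sin(a)]).round(1)]) for a in(0,.1)])
s=get_image('side')['image'][215:305,290:440];w=c['image'][40:260,180:480]
cv2.imwrite('pics/end.png',np.hstack([cv2.resize(s,(400,293),interpolation=cv2.INTER_CUBIC),cv2.resize(w,(400,293),interpolation=cv2.INTER_CUBIC)])[...,::-1])
E
```

```text
clock: 34.9
position: [0.5148, -0.2924, 0.1874]
ee_rot: [2.142, 2.298, 0.0]
force: [0.3, 0.1, 0.5]
width: 0.006
gripper_force: 0.0
clock: 35.48
position: [0.416, -0.2999, 0.2265]
ee_rot: [-2.146, -2.294, -0.001]
force: [-0.5, -0.3, -0.6]
width: 0.002
gripper_force: 0.0
lid_edge scene 0.86 [300.672 166.68 ] [ 0.4615 -0.2876  0.08  ]
lid_edge side 0.94 [325.888 259.52 ] [ 0.4772 -0.2879  0.08  ]
lid_edge wrist 0.85 [365.696 182.8  ] [ 0.4717 -0.2924  0.08  ]
door_handle scene 0.8 [393.088 284.6  ] [0.5224 0.4134 0.2   ]
door_handle side 0.81 [303.104 150.   ] [0.514  0.3666 0.2   ]
kettle scene 0.75 [352.576 250.6  ] [0.4784 0.1476 0.    ]
kettle side 0.68 [342.08 188.32] [0.6978 0.2959 0.    ]
igniter scene 0.43 [306.88 168.2 ] [ 0.4061 -0.3353  0.    ]
igniter side 0.77 [312.832 283.88 ] [ 0.4229 -0.3176  0.    ]
igniter wrist 0.76 [321.92 189.12] [ 0.4247 -0.3227  0.    ]
cartridge wrist 0.5 [416.704 191.52 ] [ 0.5426 -0.3048  0.05  ]
[(0, [array([366.2, 183.4])]), (0.1, [array([368.6, 186.1])])]
```

View pics/end.png

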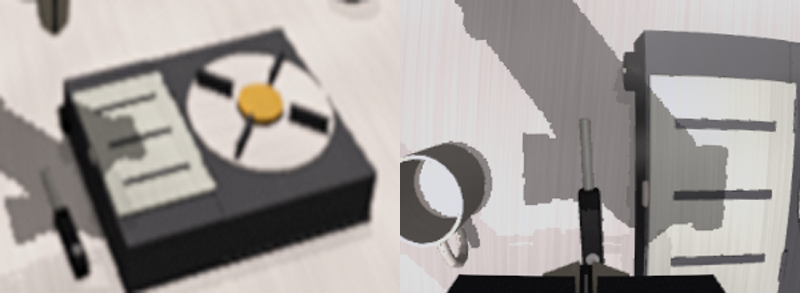

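The lid sits flush over the bay, the igniter and mug stand where they were, and the arm is clear. I'll hand in.

```bash
python3 -c "
from cell import *
print(sign_off())"
```

```text
the job is handed in; nothing more can be done
None
```

The job is handed in: by camera the door is open, the cartridge was in the bay with its neck at the regulator, and the lid looks shut; the hand-in call returned no verdict.

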